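# Close and latch the dust box of the shoe-finishing machine

### The arm

A 7-joint arm with a two-finger parallel gripper is mounted at the origin on the work surface. World frame = base frame: x ahead of the robot, y to its left, z up, the work surface at z = 0. Lengths are in m, angles in rad, forces in N, time in s.
With the tool pointing down it reaches from about 0.4 to 0.875 m from the base axis. Payload 19.3 kg.
Tool frame: the origin (TCP) lies between the finger pads; the fingertips stand 11 mm ahead of it and the grasp point (between the pads) lies 8 mm behind it; z points along the fingers, y is the line along which they close (so a half turn about z gives the same grasp; the last joint's range is limited). The gripper opens to 85 mm and grips with 20 to 120 N. Pads are 22 mm wide; open, the fingers measure 114 mm over their backs; the gripper's body (76 mm by 85 mm) begins 54 mm behind the grasp point. The pads swing forward as they close: fully open they stand 13 mm farther back than shut.
Start: joints at [1.23, 0.521, -0.036, 1.599, 0.021, 1.021, -0.113], TCP at [0.167, -0.602, 0.242] pointing down, gripper open.
Joint ranges: [-2.91, 2.91], [-0.3, 2.13], [-1.5, 1.42], [0.17, 2.43], [-1.26, 4.41], [0.16, 1.93], [-2.52, 2.52]. Speed limits (rad/s): [1.89, 1.89, 2.39, 2.39, 3.01, 3.01, 3.01].

### API

Orientations are given as [roll, pitch, yaw] about the fixed x, y, z axes, in that order (R = Rz(yaw) Ry(pitch) Rx(roll)).
In Python, from plant import env gives the robot as it stands. The module is installed in compiled form; this text tells all that it offers.
- The arm moves only by the tool send_rows, never from a script. Its argument "targets" is a list of rows, each a list of 4 numbers: the shift along the world's x, y, z in mm, then the turn about the world's z in degrees. A call has 1 to 10 rows; each row is the pose to reach, as a shift and turn from the pose commanded when the call began; what a row does not reach only later rows make up. A row lasts 1/10 s, in which the tool goes at most 50 mm and 8.59 degrees, less where a joint would pass 70% of its speed; a pose out of reach is approached as far as the arm can. A call with a gripper value outside its range is refused whole. "claw" is the opening in per cent of the stroke, from 0 (shut) to 100 (fully open), set as the call begins (left out, the last holds). The fingers move at their own pace and stop on an object; "grip_force" is the grip in N (left out, the last holds). Time passes only in rows, so rows that repeat a pose let the fingers close. It gives the time, the measured TCP pose, the force, the opening and the grip force at its end, in the units of the state.
- env.read_state(): the state, without advancing time (a new reading comes with each control period).
- env.capture(name): name is "scene" or "top" or "wrist"; returns a dict with "image" (420x560x3 uint8, red, green, blue), "fx", "fy", "cx", "cy" (pixels), "dist" ([k1, k2, p1, p2, k3] as OpenCV has them; the pictures are not rectified), "rvec" (rotation vector, rad) and "tvec" (3), from world to camera coordinates, as OpenCV has them. Camera axes: x right, y down, z forward; pixel columns grow to the right and rows downward; lengths in m; the calibration is good to about 2 mm. A picture is of the moment at which its call begins. There is no depth.
- env.sign_off(): hands the job in; it is judged then, once.
The state is a dict: "t": time; "joints": joint angles; "joint_vel": joint speeds; "joint_torque": joint torques, N m; "position": TCP position; "eef_rot": TCP orientation; "contact_force": force on the tool from outside, world axes, zero at the start; "torque": the same for the moment, N m; "width": finger opening in m; "grip_force": force on a finger pad.
Only numpy, scipy, OpenCV 4.12 (cv2) and the standard library are available. Lean on these libraries where they do the work, as an engineer would, in place of code of your own. Each camera call takes 0.05 s, during which the arm holds its last target. There are 200 camera calls.

### The job

The yellow cover of the green dust box has been pushed under the wooden bench riser with just its end sticking out: draw it out, let go of it lying flat on the open bench so that it can be taken again by its black handle, and lower it gently into the opening on top of the dust box until it lies flat and flush, with both catches still open. Then turn the two red wing catches a quarter turn clockwise, until each drops into its locked detent over the cover. Leave everything else on the bench where it is.

Things in the scene. Friction and masses are not known exactly. Their poses are not given: they have to be found in the camera images.
- cover_grip (a point): Grip point of the loose yellow cover: on its black bar handle, over its centre, 32 mm above its underside. The handle is 40 mm long (own x), 14 mm wide (own y), from 14 to 44 mm above the underside. At the start the cover lies flat on the bench, handle up, with the handle under the riser, out of reach from above.
- cover: The cover: a flat plate 150 (own x) x 62 (own y) x 14 mm, 0.25 to 0.4 kg, origin under its centre. At the start its -x end sticks out 45 to 65 mm from the riser's front edge towards the robot: it can be gripped there across the 62 mm width, fingers down beside its edges, and dragged out along its own -x. It fits the opening either way round.
- riser_front (a point): Middle of the front edge of the fixed wooden bench riser, at bench level; own +x points in under it. Its board is 160 mm deep (x), 200 mm wide (y), on two side walls 12 mm thick; the space beneath is 50 mm high, the board's top 62 mm above the bench. A cup and a heel blank stand on it, at least 55 mm behind the front edge.
- opening (a point): Centre of the opening in the dust box's deck, at the level of the ledge on which the cover rests, 14 mm below the deck. The opening is 158 mm along own y and 70 mm along own x (4 mm of play all round), so the cover lies with its own x along this y, its top flush with the deck.
- dustbox: Green dust box, fixed, deck 85 mm above the bench; origin on the bench under the opening's centre, same axes. The deck is 290 mm long (y), from 60 mm in front (-x) to 110 mm behind (+x). On it stand a hose stub (44 mm across, 42 mm high) at x +84, y 0 and a switch box (30 x 50, 36 mm high) at x +88, y +95 mm.
- catch_a_grip (a point): Grip point on the red wing of catch a, on its vertical axis, 105 mm along the opening's +y from its centre, 31 mm above the deck when open. Wing: 44 mm long (own x), 10 mm thick (own y), 12 to 40 mm above the deck. Below it a steel keeper 14 mm wide reaches 45 mm along own +x: open, it points along the opening's +x; locked, at the opening. Axes turn with the wing.
- catch_b_grip (a point): Grip point on the red wing of catch b, the same but 105 mm along the opening's -y; its keeper reaches out along own -x (open: it points along the opening's -x; locked: at the opening, 15 mm over the cover's end, as catch a does).
- catch_a (a joint): Turn of catch a, rad: 0 open, 1.571 locked, growing clockwise seen from above. Starts between 0 and 0.35. Friction 0.05 N m. A spring of about 12 N pulls wing and keeper down; they ride level up to about 1.2, then a pin runs down a ramp: once turned past about 1.35 and let go, the catch sinks 5 mm, turns on by itself into its detent and stays there.
- catch_b (a joint): Turn of catch b: the same in all, also clockwise to lock.
- polish_tin: Red polish tin, 60 mm across, 36 mm high, on the bench between riser and dust box; origin under its centre. Bystander.
- can: Green can with a yellow band, 80 mm across, 100 mm high, near the robot to one side; origin under its centre. Bystander.
- glue: White glue bottle with blue cap, 60 mm across, 130 mm high, near the robot to the other side; origin under its centre. Bystander.
- brush: Brush 200 mm long lying on the bench along the front of the dust box, 25 mm high; origin under its middle. Bystander.
- cup: Terracotta cup, 56 mm across, 60 mm high, on the riser; origin under its centre. Bystander.
- puck: Black rubber heel blank, 52 mm across, 30 mm high, on the riser; origin under its centre. Bystander.
Things that resemble listed ones, but are neither listed nor needed, are in the scene too. There is more than one size of the cover; the one meant has the size given above.

How it is judged:
By the outcome, as a careful person would: the job done as asked, in the order asked, and still so for the second after the job is handed in, with the robot touching nothing.
It also fails if it takes over 67 s, if anything falls off the work surface, if the arm or the gripper's body presses on something with over 40 N, if the wrist force passes 120 N, or if a joint passes its speed limit or range.

## Working session

There is one attempt and no reset: what is moved stays moved. The work goes in short steps, Python scripts to look and compute and a tool call to move; the robot and the scene stay as the last step left them, time stands still between calls to the robot, and variables do not carry over. Pictures are saved under pics/ and viewed, at most 10 in all, crops included, and the job is handed in when it is done.

Besides the shell and the picture viewer there is one more tool, called after ">>>" as name(argument=value, ...), one argument or row to a line, values as JSON. send_rows: Moves the arm, as the interface text tells. Its arguments: {"type":"object","properties":{"targets":{"type":"array"},"claw":{"type":"number"},"grip_force":{"type":"number"}},"required":["targets"]}

```bash
mkdir -p pics
cat > h.py <<'E'
import numpy as np, cv2
from plant import env
def cap(n,save=None):
    c=env.capture(n)
    if save: cv2.imwrite('pics/'+save,cv2.cvtColor(c['image'],cv2.COLOR_RGB2BGR))
    return c
def ray(c,px,z):
    K=np.array([[c['fx'],0,c['cx']],[0,c['fy'],c['cy']],[0,0,1.]])
    u=cv2.undistortPoints(np.array(px,float).reshape(-1,1,2),K,np.array(c['dist'],float)).reshape(-1,2)
    R=cv2.Rodrigues(np.array(c['rvec'],float))[0]; o=-R.T@np.array(c['tvec'],float).ravel()
    d=np.c_[u,np.ones(len(u))]@R
    return o+d*((z-o[2])/d[:,2])[:,None]
def proj(c,P):
    K=np.array([[c['fx'],0,c['cx']],[0,c['fy'],c['cy']],[0,0,1.]])
    return cv2.projectPoints(np.array(P,float).reshape(-1,1,3),np.array(c['rvec'],float),np.array(c['tvec'],float),K,np.array(c['dist'],float))[0].reshape(-1,2)
E
python3 - <<'E'
from h import *
a=cap('scene','scene.png');b=cap('top','top.png')
for c in(a,b):
    R=cv2.Rodrigues(np.array(c['rvec'],float))[0];print(-R.T@np.array(c['tvec']).ravel(),c['fx'])
s=env.read_state();print(s['t'],s['position'],s['eef_rot'],s['width'])
E
```

```text
[ 1.40538599 -0.28051718  1.41830657] 545.6311312413201
[ 0.41082101 -0.00855234  1.66179999] 501.99252588012206
0.1 [ 0.16709154 -0.60195877  0.24180243] [-3.14060575e+00  2.60541026e-05  2.70795814e-01] 0.08533823169186448
```

View pics/top.png

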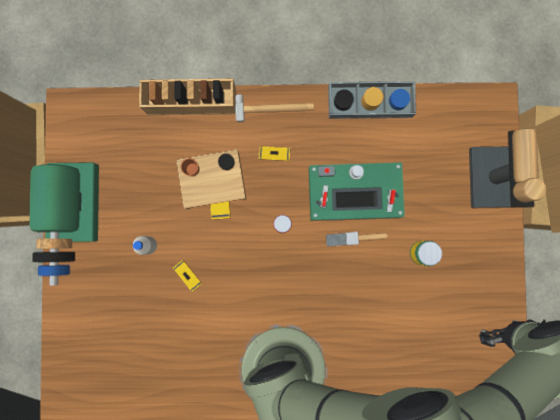

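View pics/scene.png

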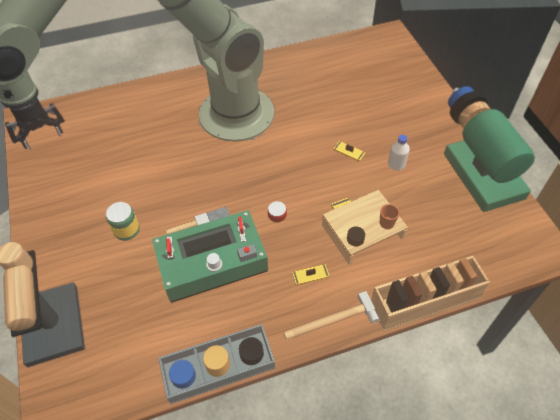

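The top view shows the cover's end at (220,210) in front of the riser (212,180). The dust box is at (357,191), with its opening at (357,198) and red wings at (324,198) and (391,199). The tin is at (282,224) and the brush at (355,238). The yellow pieces at (275,153) and (187,275) are decoys.

```bash
cat > m.py <<'E'
from h import *
c=cap('top');im=c['image'];hsv=cv2.cvtColor(im,cv2.COLOR_RGB2HSV)
def blobs(m,n,z,amin=15,box=None):
    if box: 
        k=np.zeros_like(m);k[box[1]:box[3],box[0]:box[2]]=1;m=m*k
    N,L,S,C=cv2.connectedComponentsWithStats(m.astype(np.uint8))
    for i in range(1,N):
        if S[i,4]<amin: continue
        cn=cv2.findContours((L==i).astype(np.uint8),0,2)[0][0]
        b=cv2.boxPoints(cv2.minAreaRect(cn))
        P=ray(c,b,z)[:,:2]; e=P[[1,2]]-P[[0,1]]
        print(n,S[i,4],C[i].round(1),'ctr',ray(c,[C[i]],z)[0,:2].round(4),'box',P.mean(0).round(4),'sides',np.linalg.norm(e,axis=1).round(4),'ang',np.degrees(np.arctan2(e[:,1],e[:,0])).round(1)); print('   ',P.round(3).tolist())
H,S,V=[hsv[...,i].astype(int) for i in range(3)]
blobs((H>22)&(H<32)&(S>180)&(V>150),'yellow',.014,60,(150,100,300,300))
blobs(((H<6)|(H>174))&(S>150)&(V>110),'red',.125,6,(305,155,410,225))
blobs((V<75),'dark',.071,100,(325,180,390,215))
blobs((H>55)&(H<90)&(S>90),'deck',.085,500,(300,155,412,228))
blobs((H>8)&(H<24)&(S<150)&(V>170),'riser',.062,500,(165,140,255,215))
cv2.imwrite('pics/crop.png',cv2.cvtColor(np.hstack([cv2.resize(im[140:225,170:255],(400,400),interpolation=2),cv2.resize(im[155:240,310:410],(400,400),interpolation=2)]),cv2.COLOR_RGB2BGR))
E
python3 m.py
```

```text
yellow 271 [274.  153.1] ctr [0.7042 0.0226] box [0.7047 0.0225] sides [0.0796 0.0401] ang [-90.7 179.4]
    [[0.725, 0.062], [0.724, -0.018], [0.684, -0.017], [0.685, 0.062]]
yellow 209 [219.8 208.2] ctr [0.5233 0.2027] box [0.5237 0.2034] sides [0.0595 0.0383] ang [ -85.4 -175. ]
    [[0.54, 0.235], [0.545, 0.175], [0.507, 0.172], [0.502, 0.231]]
yellow 279 [186.9 275.3] ctr [0.304  0.3111] box [0.3043 0.3119] sides [0.0413 0.081 ] ang [ -51.8 -141.3]
    [[0.323, 0.353], [0.349, 0.321], [0.285, 0.27], [0.26, 0.303]]
red 15 [326.5 170.1] ctr [ 0.6298 -0.141 ] box [ 0.6302 -0.1409] sides [0.0124 0.0092] ang [ -0.9 -90.6]
    [[0.624, -0.136], [0.636, -0.136], [0.636, -0.146], [0.624, -0.145]]
red 52 [392.1 196.6] ctr [ 0.546  -0.3409] box [ 0.5462 -0.3411] sides [0.0414 0.0113] ang [ -9.4 -98.8]
    [[0.527, -0.332], [0.568, -0.339], [0.566, -0.35], [0.525, -0.343]]
red 41 [324.2 198.7] ctr [ 0.5415 -0.1326] box [ 0.5422 -0.1325] sides [0.0405 0.0091] ang [ -7.9 -97.8]
    [[0.523, -0.125], [0.563, -0.131], [0.562, -0.14], [0.521, -0.134]]
dark 658 [356.1 198.9] ctr [ 0.5445 -0.2381] box [ 0.5442 -0.2393] sides [0.1302 0.051 ] ang [-90.6 178.8]
    [[0.57, -0.175], [0.569, -0.305], [0.518, -0.304], [0.519, -0.174]]
deck 3067 [357.2 189.9] ctr [ 0.5718 -0.2399] box [ 0.5678 -0.2359] sides [0.293  0.1713] ang [ -88.4 -179.2]
    [[0.649, -0.088], [0.658, -0.381], [0.486, -0.383], [0.478, -0.092]]
riser 3248 [212.  173.9] ctr [0.6307 0.2213] box [0.649  0.2056] sides [0.2668 0.218 ] ang [ -81.  -170.8]
    [[0.736, 0.355], [0.777, 0.092], [0.562, 0.057], [0.521, 0.318]]
```

View pics/crop.png

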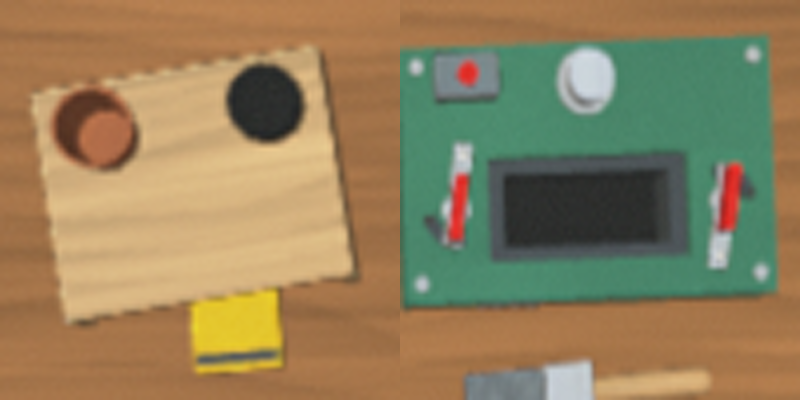

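>>> send_rows(
  targets=[
    [40, 25, 0, 0],
    [85, 55, 0, 0],
    [125, 85, 0, 0],
    [165, 110, 0, 0],
    [210, 140, 0, 0],
    [250, 165, 0, 0],
    [280, 190, 0, 0],
    [300, 200, 0, 0],
    [300, 200, 0, 0],
  ],
  claw=100,
)

```text
t: 1.05
position: [0.4702, -0.3994, 0.2419]
eef_rot: [-3.141, -0.001, 0.276]
contact_force: [-1.1, -0.2, -0.9]
width: 0.0857
grip_force: 0.0
```

Run:
```python
from h import *
c=cap('top')
k=400/85
f=lambda p:(170+p[0]/k-.5,140+p[1]/k-.5)
P=ray(c,[f(p) for p in[(197,373),(283,370),(191,300),(280,290)]],.014)[:,:2];print(P.round(4))
Q=ray(c,[f(p) for p in[(67,322),(355,275),(32,95),(320,47)]],.062)[:,:2];print(Q.round(4))
d=P[1]-P[0];print('cover yaw',np.degrees(np.arctan2(d[1],d[0]))+90, 'riser',np.degrees(np.arctan2(*(Q[1]-Q[0])[::-1]))+90)
print(env.read_state()['joints'],env.read_state()['position'])
# tin, brush
```

```text
[[0.4886 0.2306]
 [0.4901 0.1703]
 [0.5398 0.2348]
 [0.5462 0.1722]]
[[0.5219 0.3123]
 [0.552  0.1158]
 [0.6781 0.3368]
 [0.7089 0.1391]]
cover yaw 1.4420132250279352 riser 8.702503844184093
[ 0.6799083   0.50944846 -0.09862942  1.62056262  0.0561243   1.01490689
 -0.73335075] [ 0.46823955 -0.40106329  0.24188793]
```

>>> send_rows(
  targets=[
    [0, 40, 0, 0],
    [0, 85, 0, -2],
    [0, 130, 0, -4],
    [0, 175, 0, -6],
    [0, 220, 0, -8],
    [0, 265, 0, -10],
    [0, 310, 0, -12],
    [0, 355, 0, -12],
    [10, 400, 0, -12],
    [10, 445, 0, -12],
  ],
)

```text
t: 2.1
position: [0.4775, 0.0433, 0.2425]
eef_rot: [3.141, -0.001, 0.059]
contact_force: [0.9, -0.4, -0.2]
width: 0.0855
grip_force: 0.0
```

>>> send_rows(
  targets=[
    [0, 45, 0, 0],
    [0, 90, 0, 0],
    [0, 125, -20, 0],
    [0, 148, -40, 0],
    [0, 158, -60, 0],
    [0, 158, -70, 0],
    [0, 158, -70, 0],
  ],
)

```text
t: 2.8
position: [0.4768, 0.1991, 0.1713]
eef_rot: [3.14, 0.002, 0.06]
contact_force: [0.0, -1.1, 0.4]
width: 0.0857
grip_force: 0.0
```

```bash
cat > w.py <<'E'
from h import *
import sys
c=cap('wrist',sys.argv[1]);s=env.read_state();print(s['t'],s['joints'],s['position'],s['eef_rot'])
E
python3 w.py w1.png
```

```text
2.85 [-0.31314026  0.45494048 -0.25910018  1.93911819  0.16335308  0.76854965
 -2.17606843] [0.4773291  0.19918979 0.17227794] [3.14069029e+00 7.14170724e-04 5.96772760e-02]
```

View pics/w1.png

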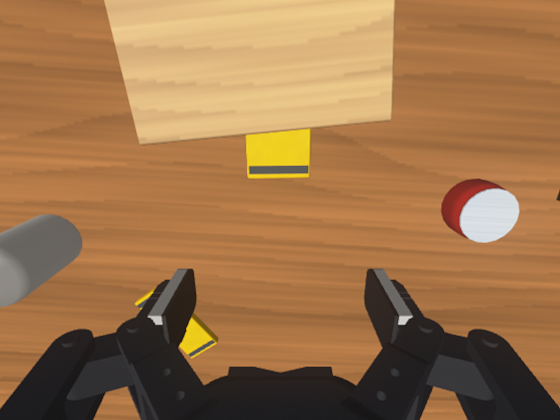

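The wrist view shows the cover's end clearly: front corners (248,178) and (309,178), side edges meeting the riser at (246,135) and (310,129).

Run:
```python
from h import *
c=cap('wrist');hsv=cv2.cvtColor(c['image'],cv2.COLOR_RGB2HSV)
m=((hsv[...,0]>20)&(hsv[...,0]<34)&(hsv[...,1]>190)&(hsv[...,2]>140)).astype(np.uint8);m[:100]=0;m[200:]=0
ys=range(142,176,4)
L=[];Rr=[]
for y in ys:
    x=np.where(m[y,200:350])[0]
    if len(x)>20: L.append((200+x.min(),y));Rr.append((200+x.max()+1,y))
for e in(L,Rr):
    P=ray(c,e,.014);k=np.polyfit(P[:,0],P[:,1],1);print(P[[0,-1],:2].round(4),'yaw',np.degrees(np.arctan(k[0])))
xs=range(252,306,6)
F=[(x,np.where(m[:,x])[0].max()+1) for x in xs];P=ray(c,F,.014);k=np.polyfit(P[:,1],P[:,0],1);print('front',P[[0,-1],:2].round(4),'yaw',-np.degrees(np.arctan(k[0])))
P=ray(c,[(141,143),(391,119)],.062);print(P.round(4))
```

```text
[[0.5273 0.2355]
 [0.5082 0.2341]] yaw 5.031882568245694
[[0.531  0.1735]
 [0.5118 0.1726]] yaw 3.279064283150941
front [[0.4915 0.2287]
 [0.4953 0.1811]] yaw 4.864214142255981
[[0.5273 0.3143 0.062 ]
 [0.5574 0.1182 0.062 ]]
```

>>> send_rows(
  targets=[
    [12, 2, -20, 0.5],
    [24, 4, -50, 1],
    [36, 4.5, -85, 1],
    [36, 4.5, -115, 1],
    [36, 4.5, -135, 1],
    [36, 4.5, -147, 1],
    [36, 4.5, -154, 1],
    [36, 4.5, -158, 1],
    [36, 4.5, -158, 1],
  ],
  claw=88,
)

```text
t: 3.8
position: [0.5135, 0.2052, 0.0148]
eef_rot: [-3.141, -0.001, 0.078]
contact_force: [-0.1, -0.1, 0.1]
width: 0.0751
grip_force: 0.0
```

>>> send_rows(
  targets=[
    [0, 0, -1, 0],
    [0, 0, -2, 0],
    [0, 0, -3, 0],
    [0, 0, -4, 0],
    [0, 0, -4, 0],
  ],
)

```text
t: 4.3
position: [0.5131, 0.2053, 0.0102]
eef_rot: [-3.142, 0.0, 0.079]
contact_force: [-0.3, 0.2, 0.3]
width: 0.075
grip_force: 0.0
```

```bash
python3 w.py w2.png
```

```text
4.35 [-0.35800695  0.76031254 -0.18053131  1.92037028  0.2690866   0.48412008
 -2.22086772] [0.51311739 0.2052653  0.01025764] [3.14155901e+00 8.51351944e-05 7.88437141e-02]
```

View pics/w2.png

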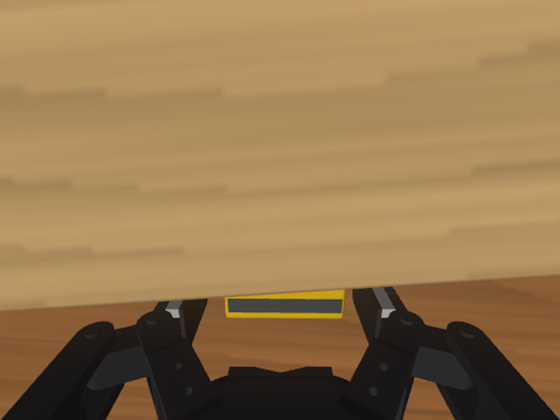

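The fingers straddle the cover's end at (285,305) with no contact. Closing now.

>>> send_rows(
  targets=[
    [0, 0, 0, 0],
    [0, 0, 0, 0],
    [0, 0, 0, 0],
    [0, 0, 0, 0],
    [0, 0, 0, 0],
    [0, 0, 0, 0],
  ],
  claw=0,
  grip_force=40,
)

```text
t: 4.95
position: [0.5132, 0.2052, 0.0106]
eef_rot: [3.142, -0.0, 0.078]
contact_force: [-1.4, -1.7, 7.0]
width: 0.0609
grip_force: 42.0
```

>>> send_rows(
  targets=[
    [-4, -0.3, 1, 0],
    [-12, -1, 1, 0],
    [-24, -2, 1, 0],
    [-38, -3, 1, 0],
    [-54, -4, 1, 0],
    [-70, -5.5, 1, 0],
    [-86, -7, 1, 0],
    [-100, -8, 1, 0],
    [-110, -8.5, 1, 0],
    [-115, -9, 1, 0],
  ],
)

```text
t: 5.95
position: [0.3971, 0.1963, 0.0113]
eef_rot: [3.141, 0.0, 0.08]
contact_force: [0.4, 0.5, -1.6]
width: 0.0607
grip_force: 43.7
```

>>> send_rows(
  targets=[
    [0, 0, 0, 0],
    [0, 0, 0, 0],
    [0, 0, 0, 0],
  ],
)

```text
t: 6.25
position: [0.3986, 0.1963, 0.0113]
eef_rot: [-3.141, -0.0, 0.078]
contact_force: [-0.2, 0.0, -1.4]
width: 0.0608
grip_force: 43.7
```

>>> send_rows(
  targets=[
    [0, 0, -1, 0],
    [0, 0, -1, 0],
    [0, 0, -1, 0],
    [0, 0, -1, 0],
    [0, 0, -1, 0],
    [0, 0, -1, 0],
  ],
  claw=92,
)

```text
t: 6.85
position: [0.3982, 0.1963, 0.0103]
eef_rot: [-3.142, -0.0, 0.079]
contact_force: [1.0, 0.7, 0.4]
width: 0.0786
grip_force: 0.0
```

>>> send_rows(
  targets=[
    [0, 0, 5, 0],
    [0, 0, 20, 0],
    [0, 0, 50, 0],
    [5, 0, 85, 0],
    [10, 0, 120, 0],
    [15, 0, 140, 0],
    [15, 0, 150, 0],
    [15, 0, 150, 0],
  ],
)

```text
t: 7.65
position: [0.4134, 0.1963, 0.1611]
eef_rot: [-3.141, -0.002, 0.078]
contact_force: [-0.4, -0.3, -0.8]
width: 0.0788
grip_force: 0.0
```

```bash
python3 w.py w3.png
```

```text
7.7 [-0.36475611  0.39154064 -0.26081889  2.09642992  0.15894057  0.67166816
 -2.2235031 ] [0.41289289 0.19615969 0.16008065] [ 3.14157557e+00 -1.39105172e-04  7.87312164e-02]
```

View pics/w3.png

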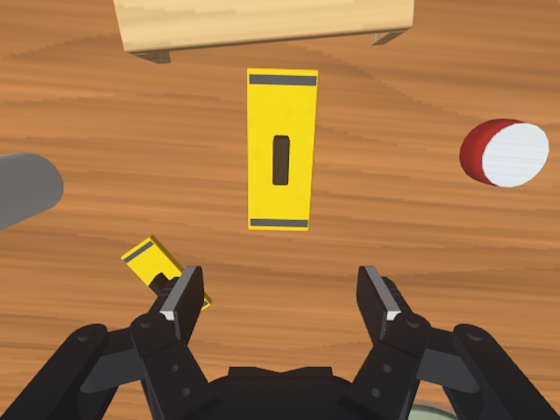

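The cover lies flat and free of the riser, with corners near (247,69), (318,70), (309,230) and (248,230) and its handle at (281,160).

Run:
```python
from h import *
c=cap('wrist');hsv=cv2.cvtColor(c['image'],cv2.COLOR_RGB2HSV)
P=ray(c,[(247.5,69),(318.5,70),(309,230),(248.5,230)],.014)[:,:2];print(P.round(4),P.mean(0))
a=(P[0]+P[1])/2-(P[2]+P[3])/2;print('len',np.linalg.norm(a),'w',np.linalg.norm(P[0]-P[1]),'yaw',np.degrees(np.arctan2(a[1],a[0])))
m=(hsv[...,2]<90).astype(np.uint8);m[:120]=0;m[200:]=0;m[:,:260]=0;m[:,300:]=0
x,y=np.nonzero(m)[::-1];print(x.min(),x.max(),y.min(),y.max())
H=ray(c,[(x.min(),136),(x.max()+1,136)],.044);print(H)
print('handle top y mid by far half',[ray(c,[((np.where(m[r])[0].min()+np.where(m[r])[0].max()+1)/2,r)],.044)[0].round(4).tolist() for r in(140,150,160)])
```

```text
[[0.5248 0.2336]
 [0.5288 0.1733]
 [0.3814 0.1651]
 [0.3766 0.2261]] [0.4528931  0.19953046]
len 0.14799293248920403 w 0.0603626124780842 yaw 3.035112235835025
273 288 135 183
[[0.47394216 0.20758227 0.044     ]
 [0.47496342 0.19462496 0.044     ]]
handle top y mid by far half [[0.4713, 0.2008, 0.044], [0.4632, 0.2002, 0.044], [0.455, 0.1995, 0.044]]
```

>>> send_rows(
  targets=[
    [15, 1, -10, 0],
    [30, 2.5, -30, 0],
    [40, 3.5, -60, 0],
    [40, 3.5, -90, 0],
    [40, 3.5, -110, 0],
    [40, 3.5, -122, 0],
    [40, 3.5, -129, 0],
    [40, 3.5, -132, 0],
    [40, 3.5, -132, 0],
  ],
  claw=45,
)

```text
t: 8.65
position: [0.4532, 0.1998, 0.0284]
eef_rot: [-3.142, -0.0, 0.079]
contact_force: [-1.1, -0.5, -0.4]
width: 0.0386
grip_force: 0.0
```

>>> send_rows(
  targets=[
    [0, 0, 0, 0],
    [0, 0, 0, 0],
    [0, 0, 0, 0],
    [0, 0, 0, 0],
    [0, 0, 0, 0],
    [0, 0, 0, 0],
    [0, 0, 0, 0],
    [0, 0, 0, 0],
  ],
  claw=0,
  grip_force=70,
)

```text
t: 9.45
position: [0.4536, 0.1999, 0.0292]
eef_rot: [-3.141, -0.001, 0.078]
contact_force: [-1.8, -0.8, 8.4]
width: 0.0126
grip_force: 69.3
```

>>> send_rows(
  targets=[
    [0, 0, 3, 0],
    [0, 0, 10, 0],
    [0, 0, 25, 0],
    [0, 0, 50, 0],
    [0, 0, 80, 0],
    [0, 0, 110, 0],
    [0, 0, 140, 0],
    [0, 0, 165, 0],
    [0, 0, 180, 0],
    [0, 0, 180, 0],
  ],
)

```text
t: 10.45
position: [0.4538, 0.2, 0.2105]
eef_rot: [-3.14, -0.003, 0.079]
contact_force: [0.3, 1.4, -2.6]
width: 0.0126
grip_force: 68.3
```

```bash
cat > box.py <<'E'
from h import *
def edges(c,quad_z,lo=None):
    im=c['image'];hsv=cv2.cvtColor(im,cv2.COLOR_RGB2HSV).astype(int);return hsv
G=np.array([.544,-.2385]);yaw=np.radians(1.5)
# opening rim: sample green->dark transition along deck lines crossing the opening edges (z=.085)
for n in('top','scene'):
    c=cap(n);hsv=cv2.cvtColor(c['image'],cv2.COLOR_RGB2HSV)
    g=cv2.GaussianBlur(((hsv[...,0]>55)&(hsv[...,0]<92)&(hsv[...,1]>90)).astype(np.float32),(0,0),.8)
    R=np.array([[np.cos(yaw),-np.sin(yaw)],[np.sin(yaw),np.cos(yaw)]])
    def edge(s0,d,lo,hi):
        t=np.arange(lo,hi,.0005);P=(G+(np.array(s0)[None]+t[:,None]*np.array(d))@R.T)
        p=proj(c,np.c_[P,np.full(len(P),.085)]).astype(np.float32)
        v=cv2.remap(g,p[:,0].copy(),p[:,1].copy(),1).ravel()
        i=np.where(v>.5)[0];return P[i[0]] if len(i) else [np.nan]*2
    for nm,ss,d,lo,hi in(('+x',[(0,y) for y in np.arange(-.06,.061,.02)],(1,0),.01,.06),('-x',[(0,y) for y in np.arange(-.06,.061,.02)],(-1,0),.01,.055),('+y',[(x,0) for x in(-.02,-.01,0,.01,.02)],(0,1),.05,.095),('-y',[(x,0) for x in(-.02,-.01,0,.01,.02)],(0,-1),.05,.095)):
        E=np.array([edge(s,d,lo,hi) for s in ss]);E=E[~np.isnan(E[:,0])]
        if len(E)<3: print(n,nm,'few');continue
        k=0 if nm[1]=='x' else 1
        f=np.polyfit(E[:,1-k],E[:,k],1);print(n,nm,'pos at centre',np.polyval(f,G[1-k]).round(4),'yaw',np.degrees(np.arctan(f[0]))*(-1 if k==0 else 1),len(E))
E
python3 box.py; python3 -c "
from h import *
s=env.read_state();print(s['joints'],s['position'],s['width'],s['contact_force'])"
```

```text
top +x pos at centre 0.5797 yaw 1.4479926866070494 7
top -x pos at centre 0.5087 yaw 1.0388333209574316 7
top +y pos at centre -0.1583 yaw -0.5046463172219761 5
top -y pos at centre -0.3163 yaw -1.3627041549045074 5
scene +x few
scene -x few
scene +y few
scene -y few
[-0.31854394  0.37140095 -0.27444142  1.96147294  0.13434962  0.82580128
 -2.15861685] [0.45295712 0.19957649 0.20816748] 0.012782621245650026 [ 0.45776869 -0.21234349 -3.00221731]
```

>>> send_rows(
  targets=[
    [0, -15, 0, 0],
    [0, -45, 0, 0],
    [0, -85, 0, 0],
    [-5, -130, 5, 0],
    [-10, -175, 10, 0],
    [-15, -220, 15, 0],
    [-20, -265, 20, 0],
    [-25, -310, 20, 0],
    [-30, -350, 20, -2],
    [-35, -385, 20, -3],
  ],
)

```text
t: 11.55
position: [0.4165, -0.1878, 0.2275]
eef_rot: [-3.141, 0.002, 0.024]
contact_force: [0.9, 0.1, -2.2]
width: 0.0126
grip_force: 68.2
```

>>> send_rows(
  targets=[
    [0, -25, 0, 0],
    [0, -42, 0, 0],
    [0, -52, 0, 0],
    [0, -55, 0, 0],
    [0, -55, 0, 0],
    [0, -55, 0, 0],
  ],
)

```text
t: 12.15
position: [0.4181, -0.2394, 0.2281]
eef_rot: [-3.141, 0.0, 0.027]
contact_force: [0.5, 0.7, -2.6]
width: 0.0128
grip_force: 68.3
```

```bash
python3 w.py w4.png
```

```text
12.2 [ 0.45932541  0.31471889 -0.0773427   1.97918968  0.0315817   0.84910019
 -1.17829013] [ 0.41822607 -0.23937109  0.22820778] [-3.14128121e+00  1.78376985e-04  2.76142562e-02]
```

View pics/w4.png

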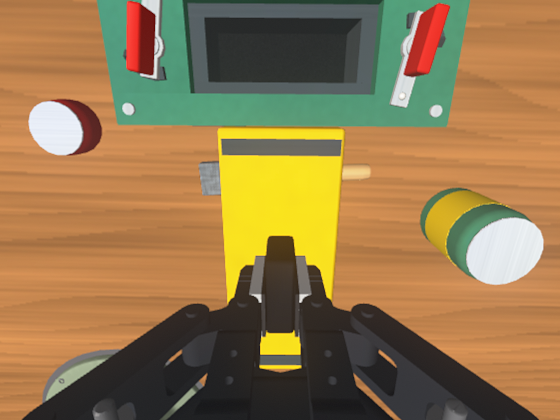

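The held cover is visible, with far corners (219,128) and (344,128). The opening's near edge runs (190,93)–(377,94). The wings are at (141,38) and (428,40), both still nearly open.

Run:
```python
from h import *
c=cap('wrist');hsv=cv2.cvtColor(c['image'],cv2.COLOR_RGB2HSV);Z=.085
g=((hsv[...,0]>55)&(hsv[...,0]<92)&(hsv[...,1]>90))
# near edge: first green row below y~60..; side edges: green col
cols=range(205,365,10); near=[(x+.5,60+np.argmax(g[60:,x])) for x in cols]
rows=range(12,85,8); L=[(280-np.argmax(g[r,280::-1])+1,r+.5) for r in rows]; Rr=[(280+np.argmax(g[r,280:]),r+.5) for r in rows]
far=ray(c,near,Z);f=np.polyfit(far[:,1],far[:,0],1);print('near x at y=-.238',np.polyval(f,-.238),'yaw',-np.degrees(np.arctan(f[0])))
for e in(L,Rr):
    P=ray(c,e,Z);f=np.polyfit(P[:,0],P[:,1],1);print('side y at x=.544',np.polyval(f,.544).round(4),'yaw',np.degrees(np.arctan(f[0])),np.std(np.polyval(f,P[:,0])-P[:,1]))
S=ray(c,[(128,109),(436,111)],.086);d=S[1]-S[0];print('screws',S.round(4),np.degrees(np.arctan2(d[1],d[0]))+90)
yl=((hsv[...,0]>20)&(hsv[...,0]<34)&(hsv[...,1]>170)&(hsv[...,2]>140)).astype(np.uint8);yl[:115]=0
rows=range(165,240,8);zt=.2132
E=[]
for s in(0,1):
    e=[]
    for r in rows:
        x=np.where(yl[r,210:350])[0]+210;e.append((x.min() if s==0 else x.max()+1,r+.5))
    P=ray(c,e,zt);f=np.polyfit(P[:,0],P[:,1],1);E.append(f);print('cover side',np.polyval(f,.4182).round(4),np.polyval(f,.49).round(4),np.degrees(np.arctan(f[0])))
cols=range(230,340,10);F=[(x,115+np.argmax(yl[115:,x])) for x in cols];P=ray(c,F,zt);f=np.polyfit(P[:,1],P[:,0],1);print('cover far x',P[:,0].mean(),'yaw',-np.degrees(np.arctan(f[0])))
```

```text
near x at y=-.238 0.5124269893565608 yaw 1.1489922352905968
side y at x=.544 -0.1613 yaw 1.408699001773221 0.00022725183672674844
side y at x=.544 -0.3132 yaw 1.60229307893295 0.000247153424863176
screws [[ 0.4967 -0.1036  0.086 ]
 [ 0.5025 -0.3725  0.086 ]] 1.2286653019680074
cover side -0.2076 -0.2065 0.8887163963501655
cover side -0.269 -0.2677 1.050156493986467
cover far x 0.49337799059853393 yaw 1.0269310011020536
```

>>> send_rows(
  targets=[
    [5, 0, 0, 4],
    [15, 0, 0, 11],
    [28, 0, 0, 19],
    [42, 0, 0, 27],
    [56, 0, 0, 35],
    [70, 0, 0, 43],
    [84, 0, 0, 51],
    [98, 0, 0, 59],
    [110, 1, 0, 67],
    [118, 2, 0, 75],
  ],
)

```text
t: 13.25
position: [0.537, -0.2374, 0.2282]
eef_rot: [3.142, -0.0, 1.342]
contact_force: [0.3, 0.2, -2.4]
width: 0.013
grip_force: 68.4
```

>>> send_rows(
  targets=[
    [4, 0, -5, 6],
    [7, 0, -15, 11],
    [8, 0, -30, 14],
    [8, 0, -45, 15],
    [8, 0, -55, 15],
    [8, 0, -60, 15],
    [8, 0, -60, 15],
    [8, 0, -60, 15],
  ],
)

```text
t: 14.05
position: [0.5444, -0.2382, 0.1687]
eef_rot: [3.141, 0.0, 1.597]
contact_force: [0.2, -0.1, -2.7]
width: 0.0129
grip_force: 68.3
```

```bash
python3 w.py w5.png
python3 - <<'E'
from h import *
c=cap('top')
cv2.imwrite('pics/c5.png',cv2.cvtColor(np.hstack([cv2.resize(c['image'][150:235,305:410],(500,400),interpolation=2),cv2.resize(cv2.cvtColor(cv2.imread('pics/w5.png'),4)[100:340,130:430],(300,400))]),4))
E
```

```text
14.1 [ 0.59393048  0.5838244  -0.40448241  1.73726688  0.28596964  0.87819194
  0.09149155] [ 0.54445369 -0.2382587   0.16886934] [3.14090367e+00 3.68853183e-04 1.59683308e+00]
```

View pics/w5.png

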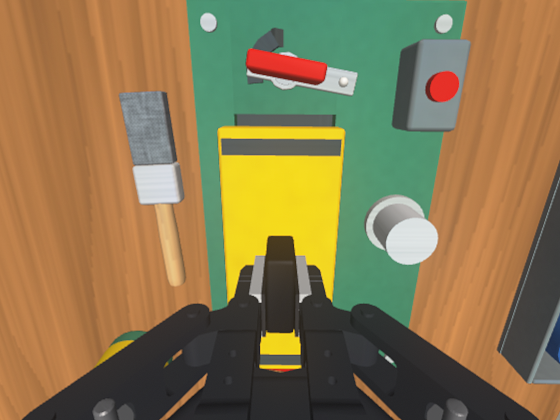

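The view from above the box shows the opening's far edge at (235–336,113) beyond the cover's end at (219–344,128). It is well aligned, with catch a at (287,68).

Run:
```python
from h import *
c=cap('wrist');hsv=cv2.cvtColor(c['image'],cv2.COLOR_RGB2HSV)
g=((hsv[...,0]>55)&(hsv[...,0]<92)&(hsv[...,1]>90))
r=120;l=285-np.argmax(g[r,285::-1])+1;rr=285+np.argmax(g[r,285:]);
top=[120-np.argmax(g[120::-1,x])+1 for x in(250,265,285,305,320)];print(l,rr,top)
P=ray(c,[(l,r),(rr,r),(250,top[0]),(320,top[-1])],.085);print(P.round(4),'x mid',P[:2,0].mean(),'w',P[0,0]-P[1,0])
yl=((hsv[...,0]>20)&(hsv[...,0]<34)&(hsv[...,1]>170)&(hsv[...,2]>140))
e=[]
for row in(165,190,215,235):
    x=np.where(yl[row,205:360])[0]+205;e+=[(x.min(),row),(x.max()+1,row)]
Q=ray(c,e,.154);mid=(Q[::2]+Q[1::2])/2;print('cover mid',mid.round(4).tolist());f=np.polyfit(mid[:,1],mid[:,0],1);print(np.polyval(f,[-.2382,-.16]),'yaw',90-np.degrees(np.arctan(f[0])))
y0=115+np.argmax(yl[115:,281]);print('end',ray(c,[(281,y0)],.154))
print(env.read_state()['t'])
```

```text
235 335 [np.int64(114), np.int64(114), np.int64(114), np.int64(114), np.int64(114)]
[[ 0.5119 -0.163   0.085 ]
 [ 0.5814 -0.1612  0.085 ]
 [ 0.5223 -0.1588  0.085 ]
 [ 0.5707 -0.1575  0.085 ]] x mid 0.5466152875238205 w -0.06951477362155933
cover mid [[0.5442, -0.1805, 0.154], [0.5443, -0.1934, 0.154], [0.5446, -0.207, 0.154], [0.5447, -0.2185, 0.154]]
[0.54502016 0.54382217] yaw 90.87767936128098
end [[ 0.5433905  -0.16222123  0.154     ]]
14.2
```

>>> send_rows(
  targets=[
    [1, 0, -4, 0.2],
    [2, 0.5, -12, 0.4],
    [2.5, 1, -22, 0.5],
    [2.5, 1, -32, 0.5],
    [2.5, 1, -40, 0.5],
    [2.5, 1, -44, 0.5],
    [2.5, 1, -44, 0.5],
    [2.5, 1, -44, 0.5],
  ],
)

```text
t: 15.0
position: [0.5468, -0.2372, 0.1244]
eef_rot: [3.141, 0.0, 1.606]
contact_force: [0.1, -0.2, -1.5]
width: 0.0128
grip_force: 68.4
```

```bash
python3 w.py w6.png
cat > rel.py <<'E'
from h import *
c=cap('wrist');hsv=cv2.cvtColor(c['image'],cv2.COLOR_RGB2HSV);p=env.read_state()['position'];print(p)
g=((hsv[...,0]>55)&(hsv[...,0]<92)&(hsv[...,1]>90))
yl=((hsv[...,0]>20)&(hsv[...,0]<34)&(hsv[...,1]>170)&(hsv[...,2]>140))
y0=60+np.argmax(yl[60:,281]);t=[y0-3-np.argmax(g[y0-3::-1,x])+1 for x in(250,265,285,305,320)];print('cover end row',y0,'opening end',t)
zc=p[2]-.015
for r in range(min(t)+2,y0-1,3):
    l=285-np.argmax(g[r,285::-1])+1;rr=285+np.argmax(g[r,285:]);P=ray(c,[(l,r),(rr,r)],.085);print(r,l,rr,P[:,:2].round(4).tolist(),P[:,0].mean().round(4))
e=[]
for row in range(y0+35,y0+100,10):
    x=np.where(yl[row,195:370])[0]+195;e+=[(x.min(),row),(x.max()+1,row)]
Q=ray(c,e,zc);mid=(Q[::2]+Q[1::2])/2;f=np.polyfit(mid[:,1],mid[:,0],1);print('cover mid x at ctr,y=-.16',np.polyval(f,[p[1],-.16]),'yaw',90-np.degrees(np.arctan(f[0])),'w',(Q[1::2]-Q[::2])[:,0].round(4))
print('cover end',ray(c,[(281,y0)],zc)[0,:2],'op end',ray(c,[(250,t[0]),(320,t[-1])],.085)[:,:2].tolist())
E
python3 rel.py
```

```text
15.05 [ 0.57616038  0.64447477 -0.3853233   1.76179669  0.32125444  0.79721972
  0.0693083 ] [ 0.54686345 -0.2373289   0.1246236 ] [3.14114251e+00 2.34585407e-04 1.60582947e+00]
[ 0.54686296 -0.23732599  0.12469521]
cover end row 127 opening end [np.int64(117), np.int64(118), np.int64(118), np.int64(118), np.int64(118)]
119 220 344 [[0.5115, -0.1598], [0.58, -0.1574]] 0.5457
122 220 346 [[0.5114, -0.1614], [0.5813, -0.159]] 0.5464
125 223 346 [[0.5131, -0.1629], [0.5814, -0.1606]] 0.5472
cover mid x at ctr,y=-.16 [0.54740184 0.54527512] yaw 91.57542469678161 w [0.0615 0.0611 0.0608 0.061  0.0612 0.0614 0.061 ]
cover end [ 0.54511814 -0.16123032] op end [[0.5280501907702804, -0.15816697883228334], [0.5666708214006086, -0.15734134635495484]]
```

View pics/w6.png

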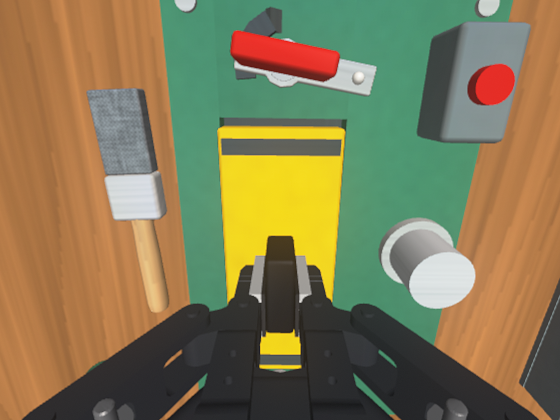

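>>> send_rows(
  targets=[
    [1, -0.5, -2, 0],
    [1, -0.5, -5, 0],
    [1, -0.5, -8, 0],
    [1, -0.5, -10, 0],
    [1, -0.5, -12, 0],
    [1, -0.5, -14, 0],
    [1, -0.5, -16, 0],
    [1, -0.5, -17, 0],
    [1, -0.5, -18, 0],
    [1, -0.5, -18, 0],
  ],
)

```text
t: 16.1
position: [0.5476, -0.2377, 0.1062]
eef_rot: [-3.141, -0.0, 1.606]
contact_force: [-0.5, -0.2, -3.0]
width: 0.013
grip_force: 68.4
```

>>> send_rows(
  targets=[
    [0, 0, -1, 0],
    [0, 0, -2, 0],
    [0, 0, -3, 0],
    [0, 0, -4, 0],
    [0, 0, -4.7, 0],
    [0, 0, -5.4, 0],
    [0, 0, -6, 0],
    [0, 0, -6.5, 0],
    [0, 0, -6.5, 0],
  ],
)

```text
t: 17.0
position: [0.5477, -0.2377, 0.1002]
eef_rot: [-3.142, 0.0, 1.606]
contact_force: [-2.7, 0.7, 5.2]
width: 0.0123
grip_force: 69.6
```

>>> send_rows(
  targets=[
    [0, 0, 0, 0],
    [0, 0, 0, 0],
    [0, 0, 0, 0],
    [0, 0, 0, 0],
    [0, 0, 0, 0],
    [0, 0, 0, 0],
  ],
  claw=50,
)

```text
t: 17.6
position: [0.5477, -0.2378, 0.0998]
eef_rot: [3.142, 0.0, 1.606]
contact_force: [-0.2, -0.4, 0.8]
width: 0.0425
grip_force: 0.0
```

>>> send_rows(
  targets=[
    [0, 0, 5, 0],
    [0, 0, 15, 0],
    [0, 0, 30, 0],
    [0, 0, 55, 0],
    [0, 0, 85, 0],
    [0, 0, 110, 0],
    [0, 0, 120, 0],
    [0, 0, 120, 0],
  ],
)

```text
t: 18.4
position: [0.5482, -0.238, 0.2218]
eef_rot: [3.139, 0.001, 1.606]
contact_force: [0.3, -0.6, 0.4]
width: 0.0425
grip_force: 0.0
```

```bash
cat > wing.py <<'E'
from h import *
import sys
def wings(save=None,Z=.125):
    c=cap('wrist',save);hsv=cv2.cvtColor(c['image'],cv2.COLOR_RGB2HSV)
    m=(((hsv[...,0]<6)|(hsv[...,0]>174))&(hsv[...,1]>150)&(hsv[...,2]>185)).astype(np.uint8)
    N,L,S,C=cv2.connectedComponentsWithStats(m)
    for i in range(1,N):
        if S[i,4]<150: continue
        cn=cv2.findContours((L==i).astype(np.uint8),0,2)[0][0]
        P=ray(c,cn.reshape(-1,2),Z)[:,:2].astype(np.float32)
        (ctr,sz,_)=cv2.minAreaRect(P);b=cv2.boxPoints(cv2.minAreaRect(P));e=max(b[1]-b[0],b[2]-b[1],key=np.linalg.norm)
        print('red',C[i].round(),'ctr',np.round(ctr,4),'size',np.round(sz,4),'ang',(np.degrees(np.arctan2(e[1],e[0]))+90)%180-90)
    s=env.read_state();print(s['t'],s['position'],s['eef_rot'][2]);return c,hsv
if __name__=='__main__': wings(sys.argv[1])
E
python3 wing.py w7.png
```

```text
red [280.  74.] ctr [ 0.5455 -0.1314] size [0.0086 0.0425] ang -8.415199
red [401.  92.] ctr [ 0.6322 -0.1404] size [0.0153 0.0147] ang 2.0312958
red [280. 315.] ctr [ 0.5497 -0.3364] size [0.0411 0.0236] ang 3.217537
18.45 [ 0.54769314 -0.23783952  0.22034959] 1.6057897901968787
```

View pics/w7.png

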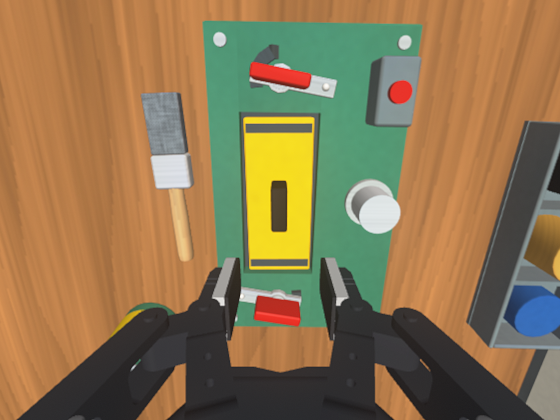

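The cover sits in the opening with an even gap all round (242–318, 113–271). Catch a is at (280,75) and catch b at (277,308), both open. Next is catch a.

>>> send_rows(
  targets=[
    [0, 8, 0, 4],
    [0, 22, 0, 12],
    [-1, 38, 0, 20],
    [-1, 54, 0, 28],
    [-2, 70, 0, 36],
    [-2, 85, 0, 44],
    [-2, 97, 0, 52],
    [-2, 104, 0, 60],
    [-2, 106, 0, 68],
    [-2, 106, 0, 75],
  ],
)

```text
t: 19.45
position: [0.5452, -0.1311, 0.2187]
eef_rot: [3.141, -0.002, 2.922]
contact_force: [0.3, -0.4, -0.4]
width: 0.043
grip_force: 0.0
```

>>> send_rows(
  targets=[
    [0, 0, -5, 4.6],
    [0, 0, -20, 4.6],
    [0, 0, -40, 4.6],
    [0, 0, -55, 4.6],
    [0, 0, -60, 4.6],
    [0, 0, -60, 4.6],
  ],
)

```text
t: 20.05
position: [0.5453, -0.1314, 0.1588]
eef_rot: [3.141, -0.002, 2.995]
contact_force: [0.2, -0.0, 0.4]
width: 0.043
grip_force: 0.0
```

```bash
python3 wing.py w8.png; python3 -c "
from h import *
print(env.read_state()['joints'])"
```

```text
red [278. 248.] ctr [ 0.5452 -0.1315] size [0.0085 0.0421] ang -8.972397
red [284. 358.] ctr [ 0.6312 -0.1396] size [0.015  0.0147] ang 81.57213
20.1 [ 0.54567513 -0.13148854  0.15965483] 2.9948725597515904
[ 0.64872253  0.62132506 -0.73733282  1.819174    0.52034462  0.905422
  1.09652911]
```

>>> send_rows(
  targets=[
    [0, 0, -10, 0],
    [0, 0, -25, 0],
    [0, 0, -38, 0],
    [0, 0, -45, 0],
    [0, 0, -48, 0],
    [0, 0, -48, 0],
  ],
)

```text
t: 20.7
position: [0.5456, -0.1316, 0.1114]
eef_rot: [3.141, -0.001, 2.995]
contact_force: [0.3, -0.2, 0.7]
width: 0.0428
grip_force: 0.0
```

>>> send_rows(
  targets=[
    [0, 0, 0, 0],
    [0, 0, 0, 0],
    [0, 0, 0, 0],
    [0, 0, 0, 0],
    [0, 0, 0, 0],
    [0, 0, 0, 0],
    [0, 0, 0, 0],
  ],
  claw=0,
  grip_force=40,
)

```text
t: 21.4
position: [0.5458, -0.1327, 0.1123]
eef_rot: [-3.14, 0.001, 2.994]
contact_force: [-0.1, -5.6, 4.2]
width: 0.0089
grip_force: 42.8
```

>>> send_rows(
  targets=[
    [0, -1, 0, -3],
    [0, -1, 0, -8],
    [0, -1, 0, -13],
    [0, -1, 0, -18],
    [0, -1, 0, -23],
    [0, -1, 0, -28],
    [0, -1, 0, -33],
    [0, -1, 0, -38],
    [0, -1, 0, -42],
    [0, -1, 0, -45],
  ],
)

```text
t: 22.4
position: [0.5457, -0.1333, 0.1123]
eef_rot: [-3.141, 0.001, 2.207]
contact_force: [-2.3, -3.7, 3.3]
width: 0.0089
grip_force: 43.0
```

>>> send_rows(
  targets=[
    [0, 0, 0, -4],
    [0, 0, 0, -8],
    [0, 0, 0, -12],
    [0, 0, 0, -16],
    [0, 0, 0, -20],
    [0, 0, 0, -24],
    [0, 0, -0.5, -27],
    [0, 0, -1, -30],
    [0, 0, -1, -31],
    [0, 0, -1, -31],
  ],
)

```text
t: 23.4
position: [0.5453, -0.1333, 0.1103]
eef_rot: [-3.141, 0.0, 1.668]
contact_force: [2.5, -4.6, -12.5]
width: 0.0093
grip_force: 40.5
```

>>> send_rows(
  targets=[
    [0, 0, 0, 0],
    [0, 0, 0, 0],
    [0, 0, 0, 0],
    [0, 0, 0, 0],
    [0, 0, 0, 0],
    [0, 0, 0, 0],
  ],
  claw=50,
)

```text
t: 24.0
position: [0.5457, -0.1327, 0.1108]
eef_rot: [3.142, -0.0, 1.669]
contact_force: [0.2, 0.1, -0.7]
width: 0.0428
grip_force: 0.0
```

>>> send_rows(
  targets=[
    [0, 0, 5, 0],
    [0, 0, 15, 0],
    [0, 0, 35, 0],
    [0, 0, 60, 0],
    [0, 0, 85, 0],
    [0, 0, 100, 0],
    [0, 0, 105, 0],
    [0, -30, 105, 0],
    [0, -70, 105, 0],
    [0, -110, 105, 0],
  ],
)

```text
t: 25.0
position: [0.5455, -0.2438, 0.2158]
eef_rot: [-3.141, 0.0, 1.67]
contact_force: [0.7, 0.7, 0.2]
width: 0.0428
grip_force: 0.0
```

>>> send_rows(
  targets=[
    [0, -40, 0, 0],
    [1, -75, 0, 0],
    [2, -95, 0, 0],
    [2, -100, 0, 0],
    [2, -100, 0, 0],
  ],
)

```text
t: 25.5
position: [0.5473, -0.3428, 0.2153]
eef_rot: [-3.141, -0.001, 1.668]
contact_force: [0.2, -0.1, -0.5]
width: 0.0428
grip_force: 0.0
```

Run:
```python
from wing import *
c,h=wings('w9.png',.120)
# orientation of catch a wing relative
```

```text
red [284. 216.] ctr [ 0.5506 -0.3404] size [0.0139 0.0434] ang -7.8846207
25.55 [ 0.54768969 -0.34176686  0.21550343] 1.6693212807413147
```

>>> send_rows(
  targets=[
    [1, 0, 0, 4],
    [2, 0, 0, 12],
    [3, 0, 0, 20],
    [3, 0, 0, 28],
    [3, 0, 0, 36],
    [3, 0, 0, 44],
    [3, 0, -10, 52],
    [3, 0, -25, 60],
    [3, 0, -40, 68],
    [3, 0, -50, 74],
  ],
)

```text
t: 26.55
position: [0.5508, -0.3409, 0.1651]
eef_rot: [3.141, -0.001, 2.968]
contact_force: [0.5, 0.2, -0.2]
width: 0.0427
grip_force: 0.0
```

>>> send_rows(
  targets=[
    [0, 0, -5, 2.4],
    [0, 0, -5, 2.4],
    [0, 0, -5, 2.4],
  ],
)

```text
t: 26.85
position: [0.551, -0.3417, 0.1612]
eef_rot: [3.141, 0.0, 3.002]
contact_force: [-0.2, 0.3, 1.0]
width: 0.0429
grip_force: 0.0
```

```bash
python3 wing.py w10.png
```

```text
red [278. 244.] ctr [ 0.5495 -0.3411] size [0.0083 0.0423] ang -8.502487
26.9 [ 0.55105811 -0.34199459  0.16135848] 3.001729281481746
```

>>> send_rows(
  targets=[
    [-1, 0, -10, -0.5],
    [-1, 0, -27, -0.5],
    [-1, 0, -40, -0.5],
    [-1, 0, -47, -0.5],
    [-1, 0, -50, -0.5],
    [-1, 0, -50, -0.5],
  ],
)

```text
t: 27.5
position: [0.5496, -0.3426, 0.1103]
eef_rot: [3.141, -0.001, 2.993]
contact_force: [0.1, 0.6, 0.9]
width: 0.0427
grip_force: 0.0
```

>>> send_rows(
  targets=[
    [0, 0, 0, 0],
    [0, 0, 0, 0],
    [0, 0, 0, 0],
    [0, 0, 0, 0],
    [0, 0, 0, 0],
    [0, 0, 0, 0],
    [0, 0, 0, 0],
  ],
  claw=0,
)

```text
t: 28.2
position: [0.5498, -0.3429, 0.1112]
eef_rot: [-3.141, 0.001, 2.993]
contact_force: [-1.5, -0.8, 5.5]
width: 0.009
grip_force: 43.8
```

>>> send_rows(
  targets=[
    [0, 0, 0, -3],
    [0, 0, 0, -8],
    [0, 0, 0, -13],
    [0, 0, 0, -18],
    [0, 0, 0, -23],
    [0, 0, 0, -28],
    [0, 0, 0, -33],
    [0, 0, 0, -38],
    [0, 0, 0, -42],
    [0, 0, 0, -45],
  ],
)

```text
t: 29.2
position: [0.5498, -0.3431, 0.1112]
eef_rot: [-3.141, 0.001, 2.205]
contact_force: [-0.9, -1.8, 5.0]
width: 0.009
grip_force: 43.8
```

>>> send_rows(
  targets=[
    [0, 0, 0, -4],
    [0, 0, 0, -8],
    [0, 0, 0, -12],
    [0, 0, 0, -16],
    [0, 0, 0, -20],
    [0, 0, 0, -24],
    [0, 0, -0.5, -27],
    [0, 0, -1, -30],
    [0, 0, -1, -31],
    [0, 0, -1, -31],
  ],
)

```text
t: 30.2
position: [0.5496, -0.3432, 0.109]
eef_rot: [-3.141, 0.0, 1.666]
contact_force: [5.0, -5.6, -13.0]
width: 0.0088
grip_force: 41.2
```

>>> send_rows(
  targets=[
    [0, 0, 0, 0],
    [0, 0, 0, 0],
    [0, 0, 0, 0],
    [0, 0, 0, 0],
    [0, 0, 0, 0],
    [0, 0, 0, 0],
  ],
  claw=50,
)

```text
t: 30.8
position: [0.5497, -0.3427, 0.1098]
eef_rot: [-3.142, -0.0, 1.667]
contact_force: [-0.5, -0.4, -0.7]
width: 0.043
grip_force: 0.0
```

>>> send_rows(
  targets=[
    [0, 0, 5, 0],
    [0, 0, 15, 0],
    [0, 0, 35, 0],
    [0, 0, 60, 0],
    [0, 0, 85, 0],
    [0, 0, 105, 0],
    [0, -15, 125, 0],
    [0, -30, 140, 0],
    [0, -40, 140, 0],
    [0, -40, 140, 0],
  ],
)

```text
t: 31.8
position: [0.5492, -0.384, 0.2499]
eef_rot: [3.142, 0.001, 1.665]
contact_force: [0.3, -0.7, -0.9]
width: 0.0429
grip_force: 0.0
```

Run:
```python
from wing import *
c,h=wings('w11.png',.120)
g=cap('top')
b=cv2.cvtColor(g['image'],4)[150:230,305:410]
a=cv2.imread('pics/w11.png');cv2.imwrite('pics/fin.png',np.hstack([cv2.resize(a[:,100:460],(450,525)),cv2.resize(b,(340,260),interpolation=2).repeat(1,0) if 0 else cv2.copyMakeBorder(cv2.resize(b,(340,260),interpolation=2),0,265,0,0,0)]))
```

```text
red [285. 155.] ctr [ 0.5499 -0.3403] size [0.009  0.0432] ang -87.65443
31.85 [ 0.54928713 -0.38276623  0.24927678] 1.6662974039194185
```

>>> send_rows(
  targets=[
    [0, 15, 0, 0],
    [0, 45, 10, 0],
    [0, 85, 20, 0],
    [0, 120, 30, 0],
    [0, 135, 30, 0],
    [0, 140, 30, 0],
    [0, 140, 30, 0],
  ],
)

```text
t: 32.6
position: [0.5495, -0.2422, 0.2794]
eef_rot: [-3.141, -0.0, 1.668]
contact_force: [-0.4, -0.5, -0.2]
width: 0.0423
grip_force: 0.0
```

Run:
```python
from wing import *
c,h=wings('w12.png',.120)
yl=((h[...,0]>20)&(h[...,0]<34)&(h[...,1]>170)&(h[...,2]>140)).astype(np.uint8)
N,L,S,C=cv2.connectedComponentsWithStats(yl)
for i in range(1,N):
    if S[i,4]>1500:
        cn=cv2.findContours((L==i).astype(np.uint8),0,2)[0][0]
        P=ray(c,cn.reshape(-1,2),.085)[:,:2].astype(np.float32);print('yellow',cv2.minAreaRect(P))
```

```text
red [287.  75.] ctr [ 0.5457 -0.1318] size [0.009  0.0422] ang -87.771805
red [382.  96.] ctr [ 0.6345 -0.1403] size [0.0157 0.0146] ang 5.575882
red [271. 276.] ctr [ 0.5499 -0.3362] size [0.0088 0.0518] ang -87.83513
32.65 [ 0.54936065 -0.24324685  0.27927021] 1.6666122402138326
yellow ((0.5482270121574402, -0.23706331849098206), (0.06146496906876564, 0.14955922961235046), 2.179204225540161)
```

```bash
python3 -c "
from plant import env
print(env.sign_off())"
```

```text
the job is handed in; nothing more can be done
None
```

The cover lies flat and flush in the dust box, and both catches were measured turned on into their locked detents; I handed the job in at about 33 s, with the result of the judging not shown.

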